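# Scan the sanitiser jug and take off its safety cap

## Robot

A 6-joint arm with a two-finger parallel gripper is mounted at the origin on the work surface. World frame = base frame: x ahead of the robot, y to its left, z up, the work surface at z = 0. Lengths are in m, angles in rad, forces in N, time in s.
With the tool pointing down it reaches from about 0.375 to 0.975 m from the base axis. Payload 3.8 kg.
Tool frame: the origin (TCP) lies on the mounting face of the last link; the fingertips stand 173 mm ahead of it and the grasp point (between the pads) lies 155 mm ahead of it (bot.hold_point_z is the distance from the TCP to the grasp point, in m); z points along the fingers, y is the line along which they close (so a half turn about z gives the same grasp; the last joint's range is limited). The gripper opens to 85 mm and grips with 20 to 120 N. Pads are 22 mm wide; open, the fingers measure 114 mm over their backs; the gripper's body (76 mm by 85 mm) begins 54 mm behind the grasp point. The pads swing forward as they close: fully open they stand 13 mm farther back than shut.
Start: joints at [-1.181, 0.264, 1.604, -0, 1.274, -0.037], TCP at [0.279, -0.614, 0.405] pointing down, gripper open.
Joint ranges: [-2.63, 2.63], [-0.94, 2.18], [0.31, 2.57], [-1.31, 4.45], [0, 2.66], [-2.55, 2.55]. Speed limits (rad/s): [2.57, 2.57, 3.14, 3.14, 3.14, 3.14].

## Interface

Orientations are given as a rotation vector (axis times angle).
In Python, from workcell import bot, optics gives the robot as it stands.
- The arm moves only by the shell command python3 -m jog 'ROWS' [OPENING] [FORCE]. ROWS is JSON, a list of rows, each an object of numbers: "dx", "dy", "dz": the shift along the tool's x, y, z in mm; "ax", "ay", "az": the turn, a rotation vector about the tool's x, y, z in degrees. A call has 1 to 20 rows; each row shifts and turns the commanded pose from where the row before left it, along the tool's axes as they then stand; what a row does not reach is not made up. A row lasts 1/12 s, in which the tool goes at most 41.7 mm and 7.16 degrees, less where a joint would pass 70% of its speed; a pose out of reach is approached as far as the arm can. A call with a gripper value outside its range is refused whole. OPENING is the opening, from 0 (shut) to 1 (fully open), set as the call begins (- or left out, the last holds). The fingers move at their own pace and stop on an object; FORCE is the grip in N (left out, the last holds). Time passes only in rows, so rows that do not move let the fingers close. It gives the time, the measured TCP pose, the force, the opening and the grip force at its end, in the units of the state.
- bot.read_state(): the state, without advancing time (a new reading comes with each control period).
- optics.read_camera(name): name is "scene" or "side" or "wrist"; returns a dict with "img" (480x640x3 uint8, red, green, blue), "vertical_fov" (degrees; the focal length in pixels is half the picture's height over the tangent of half this angle, whatever the lens; pixels are square), "cx", "cy" (the principal point, pixels), "R" (3x3) and "t" (3): a world point X has camera coordinates R X + t; the wrist camera has in their place "tool_from_camera" (4x4, takes a point from camera to tool coordinates, whose origin is the TCP and whose axes are the flange's). Camera axes: x right, y down, z forward; pixel columns grow to the right and rows downward; lengths in m; the calibration is good to about 2 mm. A picture is of the moment at which its call begins: read the wrist's pose just before it. There is no depth.
- bot.finish_job(): hands the job in; it is judged then, once.
The state is a dict: "time": time; "q": joint angles; "joint_vel": joint speeds; "joint_torque": joint torques, N m; "tool_pos": TCP position; "tcp_rot": TCP orientation; "wrist_force": force on the tool from outside, world axes, zero at the start; "torque": the same for the moment, N m; "width": opening from 0.0 (shut) to 1.0 (fully open); "grip_force": force on a finger pad.
Only numpy, scipy, OpenCV 4.12 (cv2) and the standard library are available. Lean on these libraries where they do the work, as an engineer would, in place of code of your own. Each camera call takes 0.05 s, during which the arm holds its last target. There are 200 camera calls.

## Task

Book out the white sanitiser jug: lift the black scanner wand from its holder, hold it steady for at least one second pointing straight down at the middle of the barcode label on the jug's top, tip about 6 cm away, then stand it back in its holder. Then open the red safety cap: grip it, press it down, twist it about 60 degrees anticlockwise (seen from above) while pressed, lift it straight up and finish while still holding it: motionless and level in the gripper, straight above the open mouth with about 7 cm of air between, resting on nothing. Leave everything else on the counter where it is.

Things in the scene. Friction and masses are not known exactly. Their poses are not given: they have to be found in the camera images.
- jug: (all sizes in mm) rectangular white jug, 108 (x) x 198 (y) x 130 high to its flat top, in a 28-high steel tray 118 x 210 bolted to the counter: it cannot move. Origin: centre of the underside, z up, y along its long side. The neck with the red cap stands at +52 on its y, the label lies on its flat top at -48
- label (a point): middle of the barcode label (paper 44 x 64 with black bars) lying flat, face up, on the jug's top 130 above the counter
- mouth (a point): centre of the top of the jug's neck, 34 mm above the jug's flat top (164 above the counter), under the cap. The neck is 27 wide, with side pieces to 39 wide up to 25 above the jug's top. The cap must rise 20 from its locked height to clear the side pieces, 26 to clear the neck
- cap: red round push-and-turn cap, 50 mm across, 36 high, 30 g. Origin: centre of its lower rim, z up; a white line on top runs from the middle along its x. Locked: rim 8 above the jug's flat top (cap top 174 above the counter), its x along the jug's x. It turns only while pressed 4 to 6 down, only anticlockwise from above; from 40 to 82 degrees of turn it can be lifted straight off
- seal (a joint): travel of the sprung seal in the jug's neck that pushes the cap up: about 0 with the cap locked or off, 0.006 m with the cap pressed to its stop. Spring 6 N at 0, 10 N at 0.006; at the free angle it pushes the cap back up to its locked height
- wand: black round barcode scanner wand, 28 mm across, 150 long, 120 g, yellow band 66 to 78 from its tip; its lowest 30 taper to a flat 22 wide tip with a red ring. Origin: middle of the tip face; z runs from the tip up along the wand, so it looks along -z. It stands tip down in its holder
- holder: upright grey tube, 44 mm outside, 34 inside, rim 60 above the counter, on a dark 90 x 90 plate fixed to the counter. Origin: centre of the underside; the tube's inner floor, on which the wand stands, is 8 above it
- roll: bystander, loose, to be left alone: a golden round bread roll, 80 across, 50 high. Origin: centre of the underside
- rye: bystander, loose, to be left alone: a dark round rye loaf, 96 across, 55 high. Origin: centre of the underside
- flour_jar: bystander, loose, to be left alone: a glass jar with wooden lid, 70 across, 100 high. Origin: centre of the underside
- mug: bystander, loose, to be left alone: a white mug, 76 across plus handle, 85 high. Origin: centre of the underside
- blue_bottle: bystander, loose, to be left alone: a blue bottle with white cap, 66 across, 170 high. Origin: centre of the underside
- brush: bystander, loose, to be left alone: a pastry brush 200 long lying down. Origin: middle of its length
- card: bystander, loose, to be left alone: a price card upright on a small wooden foot, 50 x 70, 72 high. Origin: centre of the underside
There are look-alikes about, which are no part of the job. What is meant by the wand is not purple, and is the larger of those in its own colour.

How it is judged:
On the way, in this order (a step that is already met when the one before it is completed fails the run):
1. the wand, held by the fingers, points down at the middle of the label, tip 30 to 100 mm off, for one second (x of label in the frame of wand between -0.018 and 0.018 m and y of label in the frame of wand between -0.018 and 0.018 m and z of label in the frame of wand between -0.1 and -0.03 m and angle between wand's own z axis and vertical below 0.3 rad and linear speed of wand below 0.02 m/s and angular speed of wand below 0.2 rad/s and contact force between wand and the fingers above 1 N and contact force between wand and jug below 0.1 N), for 1 s.
2. the wand stands back in its holder, let go (horizontal distance between wand and holder below 0.012 m and z of wand in the frame of holder below 0.014 m and angle between wand's own z axis and vertical below 0.2 rad and contact force between wand and the arm below 0.1 N), for 0.2 s.
3. the locked cap is pressed down on the jug (value of joint seal above 0.003 m and angle between the x axis of cap and the x axis of jug, either way round below 0.25 rad and horizontal distance between cap and mouth below 0.006 m), for 0.05 s.
4. the cap is turned to its free angle while still on the neck (angle between the x axis of cap and the x axis of jug, either way round above 0.6 rad and horizontal distance between cap and mouth below 0.008 m and z of cap in the frame of mouth below -0.015 m), for 0.05 s.
At the end, for the whole second after the job is handed in: The cap is still, gripped by the fingers alone, level within 14 degrees, its rim 40 to 120 mm above the neck top and within 30 mm sideways; the wand stands untouched at the bottom of its holder, within 12 mm of the centre and 11 degrees of upright (all of step 2 and z of cap in the frame of mouth between 0.04 and 0.12 m and horizontal distance between cap and mouth below 0.03 m and angle between cap's own z axis and vertical below 0.25 rad and linear speed of cap below 0.02 m/s and contact force between cap and the fingers above 2 N and contact force between cap and jug below 0.05 N and contact force between cap and wand below 0.05 N); the arm keeps its last pose, push and grip.
It fails at once if a bystander is moved more than 30 mm (distance of any of roll, rye, flour_jar, mug, blue_bottle, brush, card from where it was at the start of the episode above 0.03 m).
It also fails if it takes over 64 s, if anything falls off the work surface, if the arm or the gripper's body presses on something with over 40 N, if the wrist force passes 120 N, or if a joint passes its speed limit or range.

## Working session

There is one attempt and no reset: what is moved stays moved. The work goes in short steps, Python scripts to look and compute and a shell command to move; the robot and the scene stay as the last step left them, time stands still between calls to the robot, and variables do not carry over. Pictures are saved under pics/ and viewed, at most 10 in all, crops included, and the job is handed in when it is done.

```bash
mkdir -p pics; ls; python3 - <<'E'
from workcell import bot, optics
import cv2, numpy as np
print(bot.read_state(), bot.hold_point_z)
for n in ("scene","side"):
    c=optics.read_camera(n); cv2.imwrite(f"pics/{n}0.png",c["img"][:,:,::-1]); print(n,{k:v for k,v in c.items() if k!="img"})
E
```

```text
pics
{'time': 0.0, 'q': array([-1.18090408e+00,  2.64806713e-01,  1.60537309e+00,  6.83027035e-06,
        1.27366955e+00, -3.69175680e-02]), 'joint_vel': array([ 5.66763552e-04,  3.19798372e-04, -1.99719568e-03,  6.61324512e-05,
       -3.92035462e-04, -8.79843957e-04]), 'joint_torque': array([ 1.27112151e-03, -5.15115917e+01, -3.67313969e+01, -1.33430458e-04,
        1.30994007e-02,  2.54013923e-05]), 'tool_pos': array([ 0.27929208, -0.61414625,  0.40332596]), 'tcp_rot': array([-3.06815531e+00, -6.64880245e-01,  6.11843072e-04]), 'wrist_force': array([-0.74927031, -0.37874206, -0.09777249]), 'torque': array([0.04516224, 0.00010026, 0.01942437]), 'grip_force': 0.0, 'width': 0.9997315188922175} 0.1547
scene {'vertical_fov': 49.22707247444511, 'cx': 323.1760312421253, 'cy': 237.09457033785066, 'R': array([[-0.23659124,  0.97160724, -0.00198941],
       [ 0.81128268,  0.19642388, -0.55067057],
       [-0.53464474, -0.13189781, -0.83472029]]), 't': array([ 0.09223848, -0.35751993,  1.96941442])}
side {'vertical_fov': 51.370914815474784, 'cx': 321.1306805500509, 'cy': 241.7013409538726, 'R': array([[ 0.93744026, -0.34813038,  0.00331628],
       [-0.23902059, -0.65049848, -0.7209167 ],
       [ 0.25313024,  0.67502368, -0.69301379]]), 't': array([-0.4964621 ,  0.22695984,  1.38124964])}
```

View pics/scene0.png

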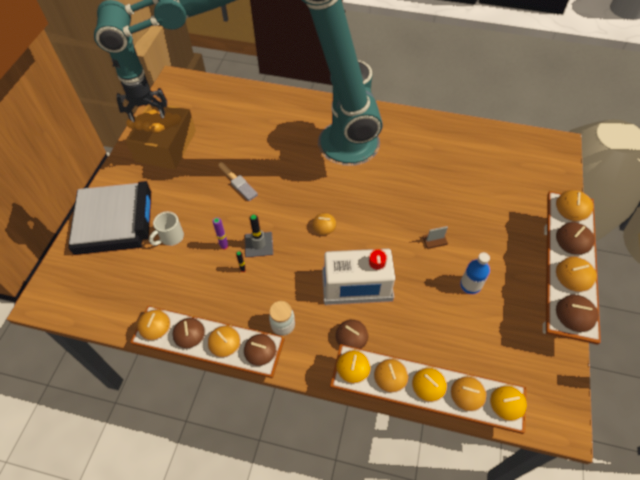

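View pics/side0.png

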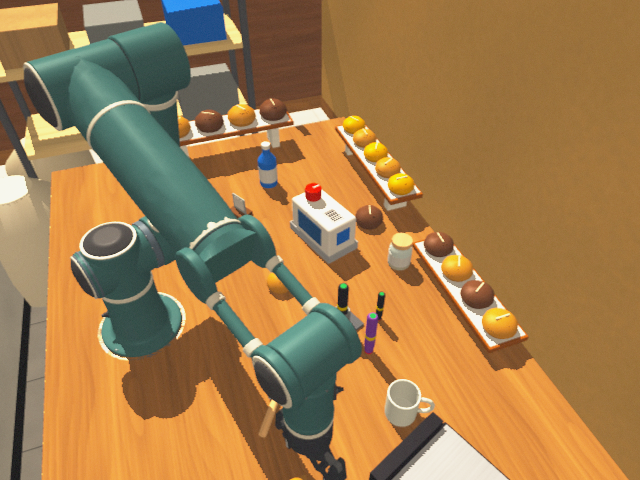

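The scene view shows the larger black wand in its holder with its top near (254,217) and the plate at (258,243). The purple wand (220,233) and the small black one (241,260) are look-alikes. The cap is at (377,259) and the label at (342,266). In the side view the wand top is at (343,287), the cap at (313,191) and the label at (332,214). I'll zoom in on these.

```bash
python3 - <<'E'
import cv2, numpy as np
a=cv2.imread("pics/scene0.png"); b=cv2.imread("pics/side0.png")
def t(i,x,y):
    c=cv2.resize(i[y:y+75,x:x+100],(400,300),interpolation=cv2.INTER_CUBIC)
    for k in range(0,100,20):
        cv2.putText(c,str(x+k),(k*4,8),0,.3,(0,255,255)); cv2.line(c,(k*4,9),(k*4,14),(0,255,255))
    for k in range(0,75,15):
        cv2.putText(c,str(y+k),(0,k*4+12),0,.3,(255,255,0)); cv2.line(c,(20,k*4),(26,k*4),(255,255,0))
    return c
cv2.imwrite("pics/z0.png",np.vstack([np.hstack([t(a,205,205),t(a,310,238)]),np.hstack([t(b,310,275),t(b,275,180)])]))
E
```

```text
(no output)
```

View pics/z0.png

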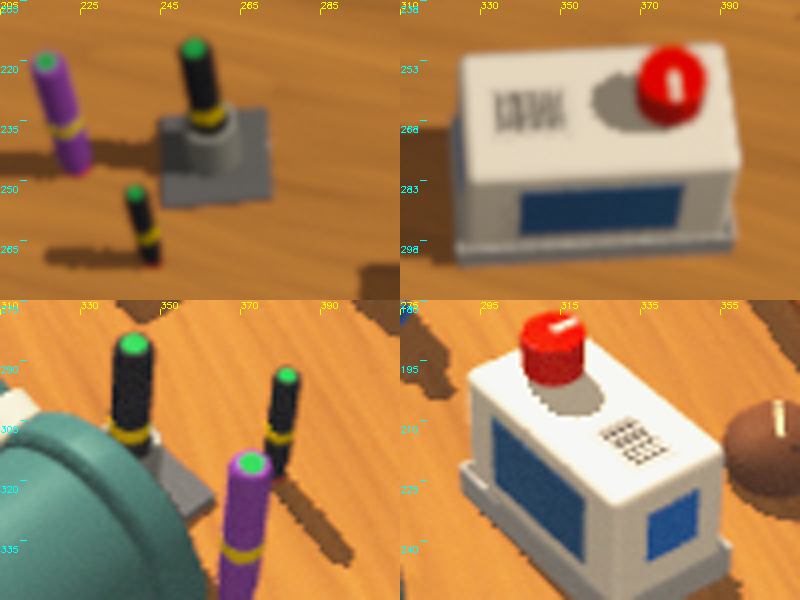

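```bash
cat > h.py <<'E'
import numpy as np, cv2
from workcell import bot, optics
from scipy.spatial.transform import Rotation as Ro
def K(c):
    f=240/np.tan(np.radians(c["vertical_fov"]/2)); return np.array([[f,0,c["cx"]],[0,f,c["cy"]],[0,0,1]])
def ext(c,s=None):
    if "R" in c: return np.c_[c["R"],c["t"]]
    T=np.eye(4);T[:3,:3]=Ro.from_rotvec(s["tcp_rot"]).as_matrix();T[:3,3]=s["tool_pos"]
    return np.linalg.inv(T@np.array(c["tool_from_camera"]))[:3]
def tri(P1,p1,P2,p2):
    X=cv2.triangulatePoints(P1,P2,np.float64(p1),np.float64(p2)).ravel(); X=X[:3]/X[3]
    e=[np.round((lambda h:h[:2]/h[2])(P@np.r_[X,1])-p,1) for P,p in((P1,p1),(P2,p2))]
    return X,e
def atz(P,p,z):  # pixel onto plane z
    A=np.c_[P[:,0],P[:,1],-np.r_[p,1]]; return np.linalg.solve(A,-(P[:,2]*z+P[:,3]))[:2]
E
python3 - <<'E'
from h import *
a,b=optics.read_camera("scene"),optics.read_camera("side")
A,B=K(a)@ext(a),K(b)@ext(b)
np.savez("P.npz",A=A,B=B)
for n,p,q in (("wandtop",(253.5,217.2),(343.5,286)),("band",(257.2,234.2),(342.5,308)),("label",(342,265.8),(333.7,215.2)),("cap",(377.5,257),(313.2,187.8))):
    print(n,*tri(A,p,B,q))
# jug top corners, scene
for p in ((325,252.5),(390.5,249.5),(394.5,278.5),(327.5,283.5)): print(atz(A,p,.13))
for p in ((326,252),(390,249)): print('c',p)
w=optics.read_camera("wrist"); print(w["tool_from_camera"],w["vertical_fov"],w["cx"],w["cy"])
E
```

```text
wandtop [ 0.51867909 -0.18711879  0.1555386 ] [array([-0.5,  0.4]), array([-0.7, -0.4])]
band [ 0.5194192  -0.18567753  0.0640919 ] [array([-0.6,  0.4]), array([-0.8, -0.4])]
label [0.60744372 0.10766047 0.12984108] [array([-0.6,  0.5]), array([-0.8, -0.4])]
cap [0.5778537  0.20456246 0.17112703] [array([-0.2,  0.2]), array([-0.3, -0.2])]
[0.57283922 0.05036857]
[0.51696253 0.23666334]
[0.61102385 0.26421823]
[0.67194616 0.08161951]
c (326, 252)
c (390, 249)
[[-1.24090257e-04 -9.48051303e-01 -3.18117448e-01  8.19416816e-02]
 [ 9.99999801e-01  7.93427830e-05 -6.26533573e-04  2.78432417e-04]
 [ 6.19226294e-04 -3.18117462e-01  9.48051105e-01  3.08760962e-02]
 [ 0.00000000e+00  0.00000000e+00  0.00000000e+00  1.00000000e+00]] 68.19839643102137 317.12715928149754 234.03276922544873
```

```bash
python3 - <<'E'
from h import *
d=np.load("P.npz");A,B=d["A"],d["B"]
print(tri(A,(216.5,220.5),B,(373,315.7)), tri(A,(239,253.3),B,(381.7,293.7)))
s=bot.read_state(); R=Ro.from_rotvec(s["tcp_rot"]).as_matrix(); print(R.round(3))
E
```

```text
(array([ 0.55233116, -0.29503533,  0.14847804]), [array([-0.6,  0.4]), array([-0.9, -0.4])]) (array([ 0.62242203, -0.20585834,  0.10354654]), [array([-0.6,  0.4]), array([-0.8, -0.4])])
[[ 0.91   0.414 -0.   ]
 [ 0.414 -0.91   0.001]
 [ 0.    -0.001 -1.   ]]
```

```bash
python3 -m jog '[{"dx":28,"dy":-20.6},{"dx":28,"dy":-20.6},{"dx":28,"dy":-20.6},{"dx":28,"dy":-20.6},{"dx":28,"dy":-20.6},{"dx":28,"dy":-20.6},{"dx":28,"dy":-20.6},{"dx":28,"dy":-20.6},{"dx":28,"dy":-20.6},{"dx":28,"dy":-20.6},{"dx":28,"dy":-20.6},{"dx":28,"dy":-20.6},{"dx":28,"dy":-20.6},{"dx":28,"dy":-20.6}]'
python3 -m jog '[{"az":-6.56},{"az":-6.56},{"az":-6.56},{"az":-6.56},{"az":-6.56},{"az":-6.56},{"az":-6.56},{"az":-6.56},{"az":-6.56},{"az":-6.56},{},{}]'
python3 - <<'E'
from h import *
s=bot.read_state(); c=optics.read_camera("wrist"); P=K(c)@ext(c,s)
print(s["time"],s["tool_pos"],Ro.from_rotvec(s["tcp_rot"]).as_matrix().round(3))
np.save("P1.npy",P); cv2.imwrite("pics/w1.png",c["img"][:,:,::-1])
for z in (.158,.06): 
    h=P@np.r_[.519,-.187,z,1]; print(h[:2]/h[2])
E
```

```text
0.25 [ 0.27936333 -0.6143128   0.4040232 ] [[ 0.91   0.414 -0.   ]
 [ 0.414 -0.91   0.001]
 [ 0.    -0.001 -1.   ]]
[ -662.21809759 -1001.2267225 ]
[-201.83224354 -476.78899407]invalid input
invalid input
```

View pics/w1.png

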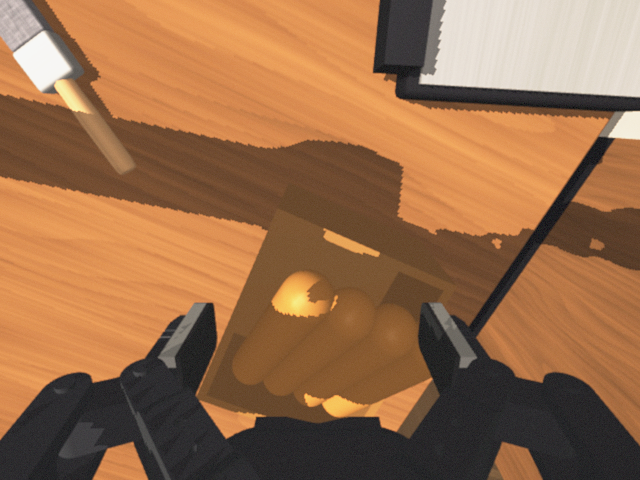

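The picture still shows the start pose above a basket of baguettes, with a brush at upper left, because both moves were refused as invalid. I'll try one row with all six keys.

```bash
python3 -m jog '[{"dx":28,"dy":-20.6,"dz":0,"ax":0,"ay":0,"az":0}]'; python3 -m jog --help | head -20
```

```text
time: 0.38
tool_pos: [0.2942, -0.5873, 0.4043]
tcp_rot: [3.069, 0.659, -0.003]
wrist_force: [1.4, 0.5, -0.0]
width: 1.003
grip_force: 0.0invalid input: not JSON, or not a number
```

```bash
python3 -m jog '[{"dx":28,"dy":-20.6,"dz":0,"ax":0,"ay":0,"az":0},{"dx":28,"dy":-20.6,"dz":0,"ax":0,"ay":0,"az":0},{"dx":28,"dy":-20.6,"dz":0,"ax":0,"ay":0,"az":0},{"dx":28,"dy":-20.6,"dz":0,"ax":0,"ay":0,"az":0},{"dx":28,"dy":-20.6,"dz":0,"ax":0,"ay":0,"az":0},{"dx":28,"dy":-20.6,"dz":0,"ax":0,"ay":0,"az":0},{"dx":28,"dy":-20.6,"dz":0,"ax":0,"ay":0,"az":0},{"dx":28,"dy":-20.6,"dz":0,"ax":0,"ay":0,"az":0},{"dx":28,"dy":-20.6,"dz":0,"ax":0,"ay":0,"az":0},{"dx":28,"dy":-20.6,"dz":0,"ax":0,"ay":0,"az":0},{"dx":28,"dy":-20.6,"dz":0,"ax":0,"ay":0,"az":0},{"dx":28,"dy":-20.6,"dz":0,"ax":0,"ay":0,"az":0},{"dx":28,"dy":-20.6,"dz":0,"ax":0,"ay":0,"az":0}]'
python3 -m jog '[{"dx":0,"dy":0,"dz":0,"ax":0,"ay":0,"az":-6.56},{"dx":0,"dy":0,"dz":0,"ax":0,"ay":0,"az":-6.56},{"dx":0,"dy":0,"dz":0,"ax":0,"ay":0,"az":-6.56},{"dx":0,"dy":0,"dz":0,"ax":0,"ay":0,"az":-6.56},{"dx":0,"dy":0,"dz":0,"ax":0,"ay":0,"az":-6.56},{"dx":0,"dy":0,"dz":0,"ax":0,"ay":0,"az":-6.56},{"dx":0,"dy":0,"dz":0,"ax":0,"ay":0,"az":-6.56},{"dx":0,"dy":0,"dz":0,"ax":0,"ay":0,"az":-6.56},{"dx":0,"dy":0,"dz":0,"ax":0,"ay":0,"az":-6.56},{"dx":0,"dy":0,"dz":0,"ax":0,"ay":0,"az":-6.56},{"dx":0,"dy":0,"dz":0,"ax":0,"ay":0,"az":0},{"dx":0,"dy":0,"dz":0,"ax":0,"ay":0,"az":0}]'
cat > look.py <<'E'
import sys
from h import *
s=bot.read_state(); c=optics.read_camera("wrist"); P=K(c)@ext(c,s); n=sys.argv[1]
print(s["time"],s["tool_pos"],Ro.from_rotvec(s["tcp_rot"]).as_matrix().round(3).tolist())
np.save(n+".npy",P); cv2.imwrite(f"pics/{n}.png",c["img"][:,:,::-1])
for X in ((.519,-.187,.158),(.6074,.1077,.13),(.578,.2045,.174)):
    h=P@np.r_[X,1]; print(X,h[:2]/h[2])
E
python3 look.py w2
```

```text
time: 1.47
tool_pos: [0.5173, -0.188, 0.4049]
tcp_rot: [3.07, 0.665, 0.001]
wrist_force: [0.8, -1.0, -1.1]
width: 1.0
grip_force: 0.0
time: 2.47
tool_pos: [0.5168, -0.1896, 0.4047]
tcp_rot: [2.224, 2.219, 0.0]
wrist_force: [0.2, 0.2, -0.4]
width: 1.0
grip_force: 0.0
2.4667 [ 0.51683743 -0.18961096  0.40470329] [[0.002, 1.0, 0.0], [1.0, -0.002, 0.0], [0.0, 0.0, -1.0]]
(0.519, -0.187, 0.158) [320.20822138 243.87730055]
(0.6074, 0.1077, 0.13) [ 512.68516072 -380.97279367]
(0.578, 0.2045, 0.174) [  553.22211488 -1180.36995507]
```

View pics/w2.png

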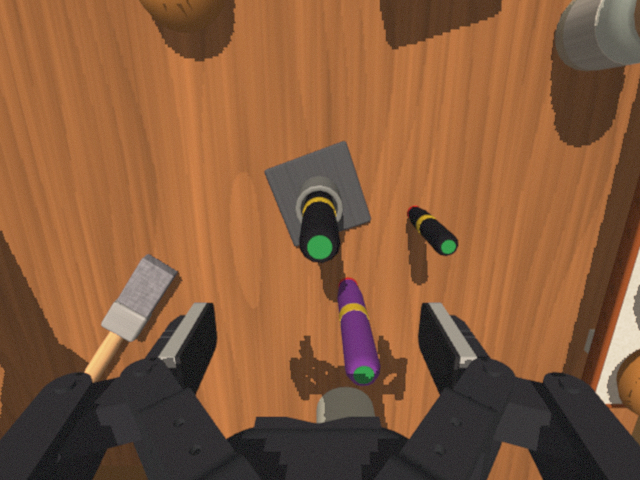

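The wand top shows at (320,247), 3 px from the prediction, which puts the wand at about (0.5187, -0.189). The holder tube and plate sit below it at (318,200). I'll descend and grip.

```bash
python3 -m jog '[{"dx":0.5,"dy":2,"dz":20,"ax":0,"ay":0,"az":0},{"dx":0,"dy":0,"dz":30,"ax":0,"ay":0,"az":0},{"dx":0,"dy":0,"dz":30,"ax":0,"ay":0,"az":0},{"dx":0,"dy":0,"dz":30,"ax":0,"ay":0,"az":0},{"dx":0,"dy":0,"dz":21,"ax":0,"ay":0,"az":0},{"dx":0,"dy":0,"dz":0,"ax":0,"ay":0,"az":0},{"dx":0,"dy":0,"dz":0,"ax":0,"ay":0,"az":0},{"dx":0,"dy":0,"dz":0,"ax":0,"ay":0,"az":0}]'
python3 -m jog '[{"dx":0,"dy":0,"dz":0,"ax":0,"ay":0,"az":0},{"dx":0,"dy":0,"dz":0,"ax":0,"ay":0,"az":0},{"dx":0,"dy":0,"dz":0,"ax":0,"ay":0,"az":0},{"dx":0,"dy":0,"dz":0,"ax":0,"ay":0,"az":0},{"dx":0,"dy":0,"dz":0,"ax":0,"ay":0,"az":0},{"dx":0,"dy":0,"dz":0,"ax":0,"ay":0,"az":0},{"dx":0,"dy":0,"dz":0,"ax":0,"ay":0,"az":0},{"dx":0,"dy":0,"dz":0,"ax":0,"ay":0,"az":0},{"dx":0,"dy":0,"dz":0,"ax":0,"ay":0,"az":0},{"dx":0,"dy":0,"dz":0,"ax":0,"ay":0,"az":0}]' 0 40
```

```text
time: 3.18
tool_pos: [0.5196, -0.1895, 0.2751]
tcp_rot: [2.22, 2.22, 0.001]
wrist_force: [0.4, 0.1, 0.1]
width: 1.0
grip_force: 0.0
time: 4.02
tool_pos: [0.5191, -0.1893, 0.2746]
tcp_rot: [2.22, 2.222, 0.0]
wrist_force: [-2.0, -0.3, 5.7]
width: 0.317
grip_force: 39.3
```

```bash
python3 -m jog '[{"dx":0,"dy":0,"dz":-15,"ax":0,"ay":0,"az":0},{"dx":0,"dy":0,"dz":-30,"ax":0,"ay":0,"az":0},{"dx":0,"dy":0,"dz":-30,"ax":0,"ay":0,"az":0},{"dx":0,"dy":0,"dz":-30,"ax":0,"ay":0,"az":0},{"dx":0,"dy":0,"dz":-30,"ax":0,"ay":0,"az":0},{"dx":0,"dy":0,"dz":-30,"ax":0,"ay":0,"az":0},{"dx":0,"dy":0,"dz":-17,"ax":0,"ay":0,"az":0},{"dx":30,"dy":9,"dz":0,"ax":0,"ay":0,"az":0},{"dx":30,"dy":9,"dz":0,"ax":0,"ay":0,"az":0},{"dx":30,"dy":9,"dz":0,"ax":0,"ay":0,"az":0},{"dx":30,"dy":9,"dz":0,"ax":0,"ay":0,"az":0},{"dx":30,"dy":9,"dz":0,"ax":0,"ay":0,"az":0},{"dx":30,"dy":9,"dz":0,"ax":0,"ay":0,"az":0},{"dx":30,"dy":9,"dz":0,"ax":0,"ay":0,"az":0},{"dx":30,"dy":9,"dz":0,"ax":0,"ay":0,"az":0},{"dx":30,"dy":9,"dz":0,"ax":0,"ay":0,"az":0},{"dx":27,"dy":8,"dz":0,"ax":0,"ay":0,"az":0},{"dx":0,"dy":0,"dz":0,"ax":0,"ay":0,"az":0},{"dx":0,"dy":0,"dz":0,"ax":0,"ay":0,"az":0},{"dx":0,"dy":0,"dz":0,"ax":0,"ay":0,"az":0}]'
python3 look.py w3
```

```text
time: 5.68
tool_pos: [0.6074, 0.1078, 0.4548]
tcp_rot: [-2.219, -2.223, 0.003]
wrist_force: [0.7, -0.3, -1.2]
width: 0.317
grip_force: 40.6
5.6833 [0.60737717 0.10781654 0.45478603] [[-0.002, 1.0, -0.002], [1.0, 0.002, -0.001], [-0.001, -0.002, -1.0]]
(0.519, -0.187, 0.158) [232.82026114 493.29976623]
(0.6074, 0.1077, 0.13) [317.60275271 215.31876094]
(0.578, 0.2045, 0.174) [272.92323858  90.61349807]
```

View pics/w3.png

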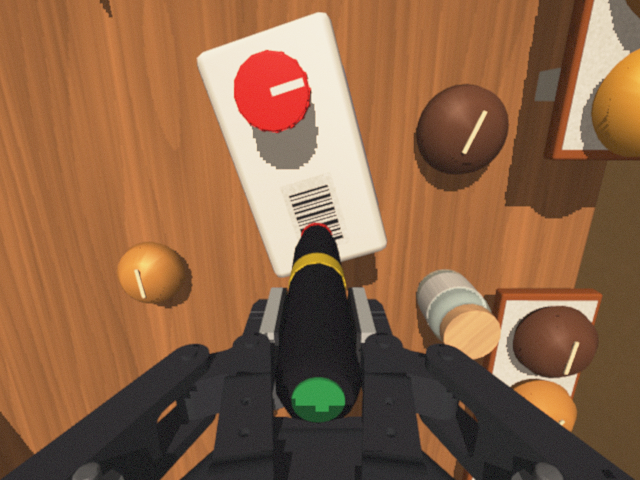

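The tip is over the label (about (316,212), predicted (317.6,215)), the wand is upright, and the cap at (272,91) matches the prediction. I'll hold here.

```bash
python3 -m jog '[{"dx":0,"dy":0,"dz":0,"ax":0,"ay":0,"az":0},{"dx":0,"dy":0,"dz":0,"ax":0,"ay":0,"az":0},{"dx":0,"dy":0,"dz":0,"ax":0,"ay":0,"az":0},{"dx":0,"dy":0,"dz":0,"ax":0,"ay":0,"az":0},{"dx":0,"dy":0,"dz":0,"ax":0,"ay":0,"az":0},{"dx":0,"dy":0,"dz":0,"ax":0,"ay":0,"az":0},{"dx":0,"dy":0,"dz":0,"ax":0,"ay":0,"az":0},{"dx":0,"dy":0,"dz":0,"ax":0,"ay":0,"az":0},{"dx":0,"dy":0,"dz":0,"ax":0,"ay":0,"az":0},{"dx":0,"dy":0,"dz":0,"ax":0,"ay":0,"az":0},{"dx":0,"dy":0,"dz":0,"ax":0,"ay":0,"az":0},{"dx":0,"dy":0,"dz":0,"ax":0,"ay":0,"az":0},{"dx":0,"dy":0,"dz":0,"ax":0,"ay":0,"az":0},{"dx":0,"dy":0,"dz":0,"ax":0,"ay":0,"az":0},{"dx":0,"dy":0,"dz":0,"ax":0,"ay":0,"az":0},{"dx":0,"dy":0,"dz":0,"ax":0,"ay":0,"az":0},{"dx":0,"dy":0,"dz":0,"ax":0,"ay":0,"az":0},{"dx":0,"dy":0,"dz":0,"ax":0,"ay":0,"az":0}]'
python3 -m jog '[{"dx":-30,"dy":-9,"dz":0,"ax":0,"ay":0,"az":0},{"dx":-30,"dy":-9,"dz":0,"ax":0,"ay":0,"az":0},{"dx":-30,"dy":-9,"dz":0,"ax":0,"ay":0,"az":0},{"dx":-30,"dy":-9,"dz":0,"ax":0,"ay":0,"az":0},{"dx":-30,"dy":-9,"dz":0,"ax":0,"ay":0,"az":0},{"dx":-30,"dy":-9,"dz":0,"ax":0,"ay":0,"az":0},{"dx":-30,"dy":-9,"dz":0,"ax":0,"ay":0,"az":0},{"dx":-30,"dy":-9,"dz":0,"ax":0,"ay":0,"az":0},{"dx":-30,"dy":-9,"dz":0,"ax":0,"ay":0,"az":0},{"dx":-27,"dy":-8,"dz":0,"ax":0,"ay":0,"az":0},{"dx":0,"dy":0,"dz":30,"ax":0,"ay":0,"az":0},{"dx":0,"dy":0,"dz":30,"ax":0,"ay":0,"az":0},{"dx":0,"dy":0,"dz":30,"ax":0,"ay":0,"az":0},{"dx":0,"dy":0,"dz":20,"ax":0,"ay":0,"az":0},{"dx":0,"dy":0,"dz":0,"ax":0,"ay":0,"az":0},{"dx":0,"dy":0,"dz":0,"ax":0,"ay":0,"az":0},{"dx":0,"dy":0,"dz":0,"ax":0,"ay":0,"az":0}]'
python3 look.py w4
```

```text
time: 7.23
tool_pos: [0.6076, 0.108, 0.4557]
tcp_rot: [2.22, 2.223, 0.0]
wrist_force: [0.1, -0.4, -0.7]
width: 0.32
grip_force: 40.6
time: 8.65
tool_pos: [0.5196, -0.1894, 0.3473]
tcp_rot: [2.219, 2.221, 0.001]
wrist_force: [0.2, 0.6, -1.2]
width: 0.318
grip_force: 40.6
8.65 [ 0.51957338 -0.18938297  0.3473291 ] [[-0.001, 1.0, 0.002], [1.0, 0.001, -0.001], [-0.001, 0.002, -1.0]]
(0.519, -0.187, 0.158) [314.79388496 283.87298076]
(0.6074, 0.1077, 0.13) [ 603.52216679 -629.23259749]
(0.578, 0.2045, 0.174) [  895.89561531 -3159.6414075 ]
```

```bash
python3 -m jog '[{"dx":0,"dy":-0.4,"dz":10,"ax":0,"ay":0,"az":0},{"dx":0,"dy":0,"dz":15,"ax":0,"ay":0,"az":0},{"dx":0,"dy":0,"dz":15,"ax":0,"ay":0,"az":0},{"dx":0,"dy":0,"dz":0,"ax":0,"ay":0,"az":0}]'
python3 -m jog '[{"dx":0,"dy":0,"dz":15,"ax":0,"ay":0,"az":0},{"dx":0,"dy":0,"dz":10,"ax":0,"ay":0,"az":0},{"dx":0,"dy":0,"dz":6,"ax":0,"ay":0,"az":0},{"dx":0,"dy":0,"dz":0,"ax":0,"ay":0,"az":0},{"dx":0,"dy":0,"dz":0,"ax":0,"ay":0,"az":0},{"dx":0,"dy":0,"dz":0,"ax":0,"ay":0,"az":0}]'
```

```text
time: 9.03
tool_pos: [0.5175, -0.1887, 0.3035]
tcp_rot: [-2.218, -2.22, 0.002]
wrist_force: [-0.6, 0.0, -0.9]
width: 0.319
grip_force: 40.5
time: 9.53
tool_pos: [0.5187, -0.1892, 0.2751]
tcp_rot: [2.22, 2.222, 0.0]
wrist_force: [0.4, -0.0, -1.6]
width: 0.322
grip_force: 40.4
```

```bash
python3 -m jog '[{"dx":0,"dy":0,"dz":0,"ax":0,"ay":0,"az":0},{"dx":0,"dy":0,"dz":0,"ax":0,"ay":0,"az":0},{"dx":0,"dy":0,"dz":0,"ax":0,"ay":0,"az":0},{"dx":0,"dy":0,"dz":0,"ax":0,"ay":0,"az":0},{"dx":0,"dy":0,"dz":0,"ax":0,"ay":0,"az":0},{"dx":0,"dy":0,"dz":0,"ax":0,"ay":0,"az":0},{"dx":0,"dy":0,"dz":0,"ax":0,"ay":0,"az":0},{"dx":0,"dy":0,"dz":0,"ax":0,"ay":0,"az":0},{"dx":0,"dy":0,"dz":-10,"ax":0,"ay":0,"az":0},{"dx":0,"dy":0,"dz":-25,"ax":0,"ay":0,"az":0},{"dx":0,"dy":0,"dz":-35,"ax":0,"ay":0,"az":0},{"dx":0,"dy":0,"dz":-35,"ax":0,"ay":0,"az":0},{"dx":0,"dy":0,"dz":-35,"ax":0,"ay":0,"az":0},{"dx":0,"dy":0,"dz":0,"ax":0,"ay":0,"az":0},{"dx":0,"dy":0,"dz":0,"ax":0,"ay":0,"az":0}]' 1
python3 look.py w5
```

```text
time: 10.78
tool_pos: [0.5193, -0.1895, 0.4191]
tcp_rot: [2.215, 2.217, 0.005]
wrist_force: [-0.1, -0.2, -0.7]
width: 0.998
grip_force: 0.0
10.7833 [ 0.51932338 -0.18949287  0.41908004] [[-0.001, 1.0, 0.007], [1.0, 0.001, -0.003], [-0.003, 0.007, -1.0]]
(0.519, -0.187, 0.158) [313.77785307 235.80283303]
(0.6074, 0.1077, 0.13) [ 490.77329974 -344.54354976]
(0.578, 0.2045, 0.174) [  513.7306023  -1020.89183311]
```

View pics/w5.png

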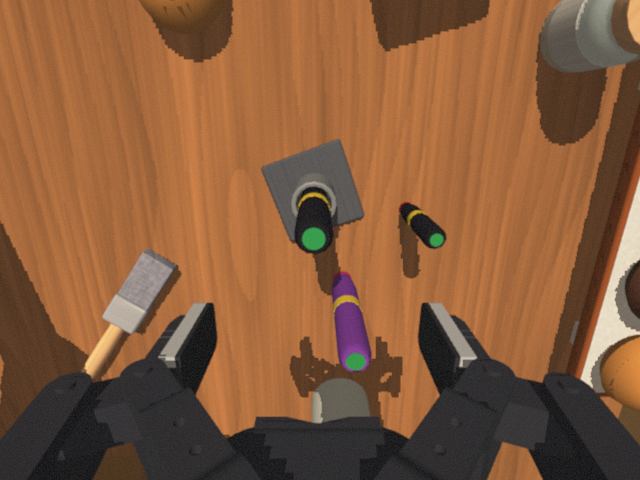

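The wand stands upright back in its holder, with its top at (314,239) inside the grey tube. Next is the cap.

```bash
python3 -m jog '[{"dx":33,"dy":5,"dz":0,"ax":0,"ay":0,"az":0},{"dx":33,"dy":5,"dz":0,"ax":0,"ay":0,"az":0},{"dx":33,"dy":5,"dz":0,"ax":0,"ay":0,"az":0},{"dx":33,"dy":5,"dz":0,"ax":0,"ay":0,"az":0},{"dx":33,"dy":5,"dz":0,"ax":0,"ay":0,"az":0},{"dx":33,"dy":5,"dz":0,"ax":0,"ay":0,"az":0},{"dx":33,"dy":5,"dz":0,"ax":0,"ay":0,"az":0},{"dx":33,"dy":5,"dz":0,"ax":0,"ay":0,"az":0},{"dx":33,"dy":5,"dz":0,"ax":0,"ay":0,"az":0},{"dx":33,"dy":5,"dz":0,"ax":0,"ay":0,"az":0},{"dx":33,"dy":5,"dz":0,"ax":0,"ay":0,"az":0},{"dx":31,"dy":4,"dz":0,"ax":0,"ay":0,"az":0},{"dx":0,"dy":0,"dz":0,"ax":0,"ay":0,"az":0},{"dx":0,"dy":0,"dz":0,"ax":0,"ay":0,"az":0},{"dx":0,"dy":0,"dz":0,"ax":0,"ay":0,"az":0},{"dx":0,"dy":0,"dz":0,"ax":0,"ay":0,"az":0}]'
python3 look.py w6
python3 - <<'E'
from h import *
P=np.load("w6.npy"); P3=np.load("w3.npy")
im=cv2.imread("pics/w6.png").astype(int)
# bright red = whole cap (top+side); report contour & synthesize outline fit
def mask(f):
    b,g,r=cv2.split(cv2.imread(f)); return ((r>130)&(g<60)&(b<60)).astype(np.uint8)
m6=mask("pics/w6.png"); m3=mask("pics/w3.png")
from scipy.optimize import least_squares
a=np.linspace(0,2*np.pi,60); c=np.c_[.025*np.cos(a),.025*np.sin(a)]
def box(m,lo=0,hi=480):
    n,l,s,_=cv2.connectedComponentsWithStats(m); i=1+np.argmax(s[1:,4]); x,y,w,h=s[i,:4]; return np.array([x,x+w,y,y+h])
def pred(P,v):
    pts=np.vstack([np.c_[c+v[:2],np.full(60,v[2]-h)] for h in (0,.036)]); h=np.c_[pts,np.ones(120)]@P.T; u=h[:,:2]/h[:,2:]
    return np.r_[u[:,0].min(),u[:,0].max(),u[:,1].min(),u[:,1].max()]
b6,b3=box(m6),box(m3); print(b6,b3)
r=least_squares(lambda v:np.r_[pred(P,v)-b6,pred(P3,v)-b3],[.578,.2045,.174]); print(r.x,r.fun.round(1))
E
```

```text
time: 12.17
tool_pos: [0.5767, 0.2039, 0.4135]
tcp_rot: [-2.221, -2.221, 0.004]
wrist_force: [-0.3, 0.3, 0.1]
width: 0.996
grip_force: 0.0
12.1667 [0.57673222 0.20387436 0.41346008] [[-0.0, 1.0, -0.002], [1.0, 0.0, -0.001], [-0.001, -0.002, -1.0]]
(0.519, -0.187, 0.158) [261.22650455 601.01660254]
(0.6074, 0.1077, 0.13) [354.45199898 339.54456802]
(0.578, 0.2045, 0.174) [319.73163069 250.3887832 ]
[279 357 200 286] [235 310  58 133]
[0.57662071 0.20107883 0.16608005] [ 0.4 -1.2  0.9 -0.7  0.6  0.4 -2.   2. ]
```

View pics/w6.png

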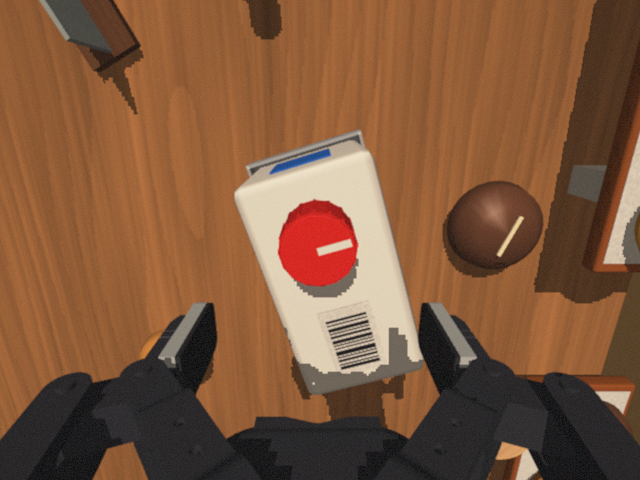

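Seen from above, the top disc is centred at about (318,247), so the cap is near (0.577, 0.2055). The white line lies along the jug's x, so the cap is locked. I'll descend and grip.

```bash
python3 -m jog '[{"dx":1.6,"dy":0.2,"dz":20,"ax":0,"ay":0,"az":0},{"dx":0,"dy":0,"dz":30,"ax":0,"ay":0,"az":0},{"dx":0,"dy":0,"dz":30,"ax":0,"ay":0,"az":0},{"dx":0,"dy":0,"dz":19,"ax":0,"ay":0,"az":0},{"dx":0,"dy":0,"dz":0,"ax":0,"ay":0,"az":0},{"dx":0,"dy":0,"dz":0,"ax":0,"ay":0,"az":0},{"dx":0,"dy":0,"dz":0,"ax":0,"ay":0,"az":0}]'
python3 -m jog '[{"dx":0,"dy":0,"dz":0,"ax":0,"ay":0,"az":0},{"dx":0,"dy":0,"dz":0,"ax":0,"ay":0,"az":0},{"dx":0,"dy":0,"dz":0,"ax":0,"ay":0,"az":0},{"dx":0,"dy":0,"dz":0,"ax":0,"ay":0,"az":0},{"dx":0,"dy":0,"dz":0,"ax":0,"ay":0,"az":0},{"dx":0,"dy":0,"dz":0,"ax":0,"ay":0,"az":0},{"dx":0,"dy":0,"dz":0,"ax":0,"ay":0,"az":0},{"dx":0,"dy":0,"dz":0,"ax":0,"ay":0,"az":0},{"dx":0,"dy":0,"dz":0,"ax":0,"ay":0,"az":0},{"dx":0,"dy":0,"dz":0,"ax":0,"ay":0,"az":0}]' 0 80
```

```text
time: 12.8
tool_pos: [0.578, 0.2059, 0.3173]
tcp_rot: [2.221, 2.22, 0.003]
wrist_force: [0.1, 0.7, -0.5]
width: 0.999
grip_force: 0.0
time: 13.63
tool_pos: [0.5771, 0.2067, 0.3176]
tcp_rot: [-2.22, -2.223, -0.001]
wrist_force: [-3.5, -0.2, 5.6]
width: 0.563
grip_force: 81.3
```

```bash
python3 -m jog '[{"dx":0,"dy":0,"dz":3,"ax":0,"ay":0,"az":0},{"dx":0,"dy":0,"dz":3,"ax":0,"ay":0,"az":0},{"dx":0,"dy":0,"dz":0,"ax":0,"ay":0,"az":0},{"dx":0,"dy":0,"dz":0,"ax":0,"ay":0,"az":0},{"dx":0,"dy":0,"dz":0,"ax":0,"ay":0,"az":0}]'
```

```text
time: 14.05
tool_pos: [0.5771, 0.2067, 0.3127]
tcp_rot: [2.22, 2.223, 0.001]
wrist_force: [-6.1, -1.4, 11.6]
width: 0.568
grip_force: 81.8
```

```bash
python3 -m jog '[{"dx":0,"dy":0,"dz":1.5,"ax":0,"ay":0,"az":0},{"dx":0,"dy":0,"dz":0,"ax":0,"ay":0,"az":0},{"dx":0,"dy":0,"dz":0,"ax":0,"ay":0,"az":0}]'
```

```text
time: 14.3
tool_pos: [0.5771, 0.2067, 0.3127]
tcp_rot: [2.22, 2.223, 0.001]
wrist_force: [-9.2, -2.6, 17.8]
width: 0.564
grip_force: 82.7
```

The cap is at its stop: the height no longer changes and the force is rising. Now I'll twist.

```bash
python3 -m jog '[{"dx":0,"dy":0,"dz":0,"ax":0,"ay":0,"az":-5},{"dx":0,"dy":0,"dz":0,"ax":0,"ay":0,"az":-5},{"dx":0,"dy":0,"dz":0,"ax":0,"ay":0,"az":-5},{"dx":0,"dy":0,"dz":0,"ax":0,"ay":0,"az":-5},{"dx":0,"dy":0,"dz":0,"ax":0,"ay":0,"az":-5},{"dx":0,"dy":0,"dz":0,"ax":0,"ay":0,"az":-5},{"dx":0,"dy":0,"dz":0,"ax":0,"ay":0,"az":-5},{"dx":0,"dy":0,"dz":0,"ax":0,"ay":0,"az":-5},{"dx":0,"dy":0,"dz":0,"ax":0,"ay":0,"az":-5},{"dx":0,"dy":0,"dz":0,"ax":0,"ay":0,"az":-5},{"dx":0,"dy":0,"dz":0,"ax":0,"ay":0,"az":-5},{"dx":0,"dy":0,"dz":0,"ax":0,"ay":0,"az":-5},{"dx":0,"dy":0,"dz":0,"ax":0,"ay":0,"az":0},{"dx":0,"dy":0,"dz":0,"ax":0,"ay":0,"az":0},{"dx":0,"dy":0,"dz":0,"ax":0,"ay":0,"az":0}]'
python3 look.py w7
```

```text
time: 15.55
tool_pos: [0.5759, 0.2063, 0.3127]
tcp_rot: [-0.81, -3.032, 0.004]
wrist_force: [-15.0, -4.1, 22.4]
width: 0.565
grip_force: 83.0
15.55 [0.57586856 0.20629829 0.3126679 ] [[-0.867, 0.499, -0.004], [0.499, 0.867, -0.001], [0.002, -0.003, -1.0]]
(0.519, -0.187, 0.158) [-368.57445616  563.95876342]
(0.6074, 0.1077, 0.13) [190.92034308 420.30737441]
(0.578, 0.2045, 0.174) [317.00823134 360.3586262 ]
```

View pics/w7.png

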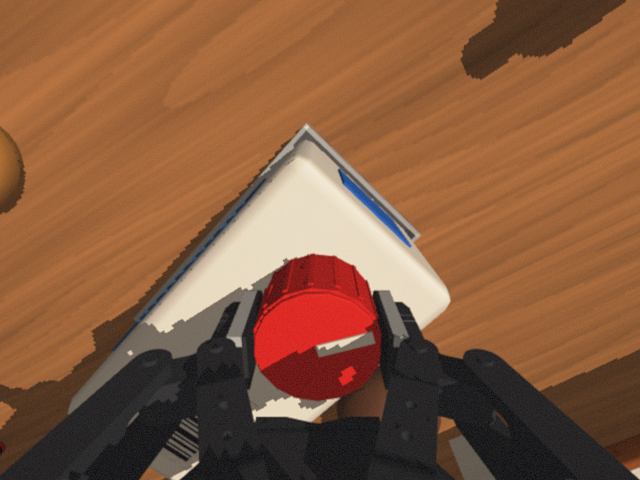

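The white line keeps its angle in the gripper (from (318,349) to (373,337)), so the cap turned the full 60° with it. Now I'll lift.

```bash
python3 -m jog '[{"dx":0,"dy":0,"dz":-4,"ax":0,"ay":0,"az":0},{"dx":0,"dy":0,"dz":-4,"ax":0,"ay":0,"az":0},{"dx":0,"dy":0,"dz":-8,"ax":0,"ay":0,"az":0},{"dx":0,"dy":0,"dz":-10,"ax":0,"ay":0,"az":0},{"dx":0,"dy":0,"dz":-15,"ax":0,"ay":0,"az":0},{"dx":0,"dy":0,"dz":-15,"ax":0,"ay":0,"az":0},{"dx":0,"dy":0,"dz":-15,"ax":0,"ay":0,"az":0},{"dx":0,"dy":0,"dz":-15,"ax":0,"ay":0,"az":0},{"dx":0,"dy":0,"dz":-12,"ax":0,"ay":0,"az":0},{"dx":0,"dy":0,"dz":-6,"ax":0,"ay":0,"az":0},{"dx":0,"dy":0,"dz":0,"ax":0,"ay":0,"az":0},{"dx":0,"dy":0,"dz":0,"ax":0,"ay":0,"az":0},{"dx":0,"dy":0,"dz":0,"ax":0,"ay":0,"az":0},{"dx":0,"dy":0,"dz":0,"ax":0,"ay":0,"az":0},{"dx":0,"dy":0,"dz":0,"ax":0,"ay":0,"az":0},{"dx":0,"dy":0,"dz":0,"ax":0,"ay":0,"az":0}]'
python3 - <<'E'
from h import *
s=bot.read_state()
o=[optics.read_camera(n)["img"][:,:,::-1] for n in ("side","scene","wrist")]
t=[o[0][150:270,240:400],o[1][190:310,200:360],o[1][220:310,310:430]]
cv2.imwrite("pics/f.png",np.vstack([np.hstack([cv2.resize(t[0],(400,300)),cv2.resize(t[1],(400,300))]),np.hstack([cv2.resize(t[2],(400,300)),cv2.resize(o[2],(400,300))])]))
E
```

```text
time: 16.93
tool_pos: [0.5771, 0.2065, 0.4112]
tcp_rot: [-0.811, -3.034, 0.001]
wrist_force: [-0.4, 0.9, -0.5]
width: 0.565
grip_force: 83.0
```

View pics/f.png

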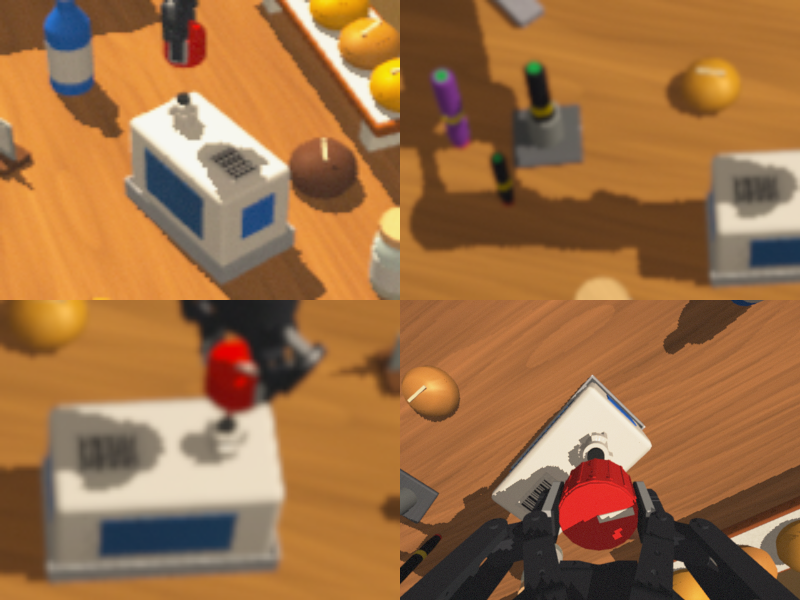

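The cap hangs level in the gripper above the open neck with about 66 mm of air, and the wand is upright in its holder.

```bash
python3 -c "
from workcell import bot
print(bot.finish_job())"
```

```text
the job is handed in; nothing more can be done
None
```

The job is handed in at about 17 s: the wand was held over the label for over 1 s and stood back in its holder, and the cap was pressed, turned 60° and is held still about 66 mm above the open mouth; the judge's result was not shown.

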